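Wash box back to its own bay

ROBOT

A 6-joint arm with a two-finger parallel gripper is mounted at the origin on the work surface. World frame = base frame: x ahead of the robot, y to its left, z up, the work surface at z = 0. Lengths are in m, angles in rad, forces in N, time in s.
With the tool pointing down it reaches from about 0.35 to 0.975 m from the base axis. Payload 17.4 kg.
Tool frame: the origin (TCP) lies on the centre line of the jaws, within the pads' length; the fingertips stand 19 mm ahead of it and the grasp point (between the pads) is the TCP; z points along the fingers, y is the line along which they close (so a half turn about z gives the same grasp; the last joint's range is limited). The gripper opens to 85 mm and grips with 20 to 120 N. Pads are 22 mm wide; open, the fingers measure 114 mm over their backs; the gripper's body (76 mm by 85 mm) begins 54 mm behind the grasp point. The pads swing forward as they close: fully open they stand 13 mm farther back than shut.
Start: joints at [-1.228, 0.116, 1.442, -0, 1.584, -0.038], TCP at [0.251, -0.627, 0.25] pointing down, gripper open.
Joint ranges: [-2.83, 2.83], [-0.83, 2.19], [0.07, 2.5], [-1.14, 4.28], [0.01, 3], [-2.97, 2.97]. Speed limits (rad/s): [1.89, 1.89, 2.22, 3.14, 3.14, 3.14].

INTERFACE

Orientations are given as a unit quaternion [w, x, y, z].
In Python, from plant import arm, hand, kinematics, imaging, order gives the robot as it stands. Calls block until the motion is done:
- arm.move_to(position, orientation): joint-space move of the TCP to a pose.
- arm.move_straight(position, ori=None, feed=0.15, contact_N=None): straight line of the TCP; ori=None keeps the orientation; feed is the mean speed in m/s. With contact_N (N) it stops when the force on the tool has changed by that much, and returns True; else False.
- arm.goto_joints(angles): joint-space move.
- hand.release() and hand.close(f_grip=None): open the fingers fully, or close them until they stop; f_grip is the grip in N (None keeps the last).
- arm.hold(seconds).
- kinematics.inverse_kinematics(position, orientation): joint angles nearest the present ones, or None.
- arm.get_obs(): the state.
- imaging.grab_frame(name): name is "scene" or "side" or "wrist"; returns the picture (420x560x3 uint8, blue, green, red); there is no depth.
- imaging.camera_info(name): a dict with "fx", "fy", "cx", "cy" (pixels), "dist_coeffs" ([k1, k2, p1, p2, k3] as OpenCV has them; the pictures are not rectified), "R" (3x3) and "t" (3): a world point X has camera coordinates R X + t; the wrist camera has in their place "hand_eye" (4x4, takes a point from camera to tool coordinates, whose origin is the TCP and whose axes are the flange's). Camera axes: x right, y down, z forward; pixel columns grow to the right and rows downward; lengths in m; the calibration is good to about 2 mm. A picture is of the moment at which its call begins: read the wrist's pose just before it. camera_info takes no time and is no camera call.
A pose or a line that the arm cannot do raises arm.IKError and nothing moves.
- order.job_done(): hands the job in; it is judged then, once.
The state is a dict: "clock": time; "joint_positions": joint angles; "joint_vel": joint speeds; "effort": joint torques, N m; "tool_pos": TCP position; "orientation": TCP orientation; "wrist_force": force on the tool from outside, world axes, zero at the start; "wrist_torque": the same for the moment, N m; "opening": finger opening in m; "finger_force": force on a finger pad.
Only numpy, scipy, OpenCV 4.12 (cv2) and the standard library are available. Lean on these libraries where they do the work, as an engineer would, in place of code of your own. Each camera call takes 0.05 s, during which the arm holds its last target. There are 200 camera calls.

TASK

The blue wash box is pushed under the little wooden riser shelf with only its front end showing: draw it out, set it on the counter clear of the riser and let go of it there. Then take it by the grip on its lid and lower it gently, without dropping it, into the bay with the blue label, level and right down on the bay's floor. Leave everything else where it is.

Things in the scene. Friction and masses are not known exactly. Their poses are not given: they have to be found in the camera images.
- box_blue: The box to put away, loose, 0.25 kg. White wash box 160 (x) x 60 (y) mm with blue lid, lid top at z 46; mid-lid a solid blue grip fin 40 (x) x 14 (y), z 46 to 80. Origin: centre of underside, z up; alike either way round. Starts on the counter under the riser, 55 to 65 mm of its -x end showing, the fin under the board
- riser: Fixed wooden riser shelf, open to its -x side. Board 150 deep (x) x 260 wide (y) mm, z 100 to 115, on 10 thick side panels; open at the back too. Origin: on the counter 100 in front (-x) of the middle of the board's front edge; the board covers own x from 100 to 250 mm
- bay_blue: Fixed white open-topped bay, blue floor, blue label tabs at both ends. Inside 170 (x) x 70 (y) mm; side walls 5, end walls 10 thick; rim at z 44, inner floor at z 4. Origin: centre of underside, 6 above the counter. The three bays stand 84 apart side by side, in any order, on a base plate 210 x 262 x 6
- bay_blue_floor (a point): Centre of the top of the blue bay's inner floor, 10 mm above the counter; axes as the bay
- bay_orange: Fixed white open-topped bay, orange floor, orange label tabs at both ends. Inside 170 (x) x 70 (y) mm; side walls 5, end walls 10 thick; rim at z 44, inner floor at z 4. Origin: centre of underside, 6 above the counter. The orange box stands in it
- bay_green: Fixed white open-topped bay, green floor, green label tabs at both ends. Inside 170 (x) x 70 (y) mm; side walls 5, end walls 10 thick; rim at z 44, inner floor at z 4. Origin: centre of underside, 6 above the counter. Empty; it belongs to the green box and must not get the blue one
- box_orange: Bystander, loose, standing in the orange bay. White wash box 160 (x) x 60 (y) mm with orange lid, lid top at z 46; mid-lid a solid orange grip fin 40 (x) x 14 (y), z 46 to 80. Origin: centre of underside, z up; alike either way round
- box_green: Bystander, loose, on the counter at the far right. White wash box 160 (x) x 60 (y) mm with green lid, lid top at z 46; mid-lid a solid green grip fin 40 (x) x 14 (y), z 46 to 80. Origin: centre of underside, z up; alike either way round
- dispenser: Bystander: amber soap dispenser, 62 across, 170 tall (mm), with a white pump, standing on the riser. Origin: centre of the underside
- cream_jar: Bystander: blue jar, 68 across, 55 tall (mm), standing on the riser. Origin: centre of the underside
- soap_dish: Bystander: white dish 90 x 65 mm with a yellow soap bar, 34 tall, on the counter in front of the robot. Origin: centre of the underside
- tumbler: Bystander: green glass tumbler, 74 across, 100 tall (mm), with two toothbrushes up to 175 high, far left. Origin: centre of the underside
- hairbrush: Bystander: dark wooden hairbrush, 193 long, 65 wide, 35 tall (mm), lying far right. Origin: on the counter under its middle
There are look-alikes about, which are no part of the job. Leave any pink or yellow look-alike of the box_blue alone.

How it is judged:
By the outcome, as a careful person would: the job done as asked, in the order asked, and still so for the second after the job is handed in, with the robot touching nothing.
It also fails if it takes over 48 s, if anything falls off the work surface, if the arm or the gripper's body presses on something with over 40 N, if the wrist force passes 120 N, or if a joint passes its speed limit or range.

## Working session

There is one attempt and no reset: what is moved stays moved. The work goes in short steps, each a Python script; the robot and the scene stay as the last script left them, time stands still between calls to the robot, and variables do not carry over. Pictures are saved under pics/ and viewed, at most 10 in all, crops included, and the job is handed in when it is done.

```bash
mkdir -p pics; ls; python3 - <<'E'
from plant import arm,hand,kinematics,imaging,order
import cv2,numpy as np
for n in("scene","side"):
    cv2.imwrite(f"pics/{n}0.png",imaging.grab_frame(n))
    i=imaging.camera_info(n);print(n,i)
print(imaging.camera_info("wrist"));o=arm.get_obs();print(o)
E
```

```text
pics
scene {'fx': 529.5677055972158, 'fy': 529.5677055972158, 'cx': 280.66072239239935, 'cy': 208.09431430488365, 'dist_coeffs': array([0.07136162, 0.        , 0.        , 0.        , 0.        ]), 'R': array([[-0.49287319,  0.87010009,  0.00135923],
       [ 0.65279226,  0.37080984, -0.66057727],
       [-0.57527236, -0.32469353, -0.75075683]]), 't': array([ 0.26613798, -0.29227068,  2.11161224])}
side {'fx': 450.37648174753326, 'fy': 450.37648174753326, 'cx': 285.92597019697695, 'cy': 209.81001026539806, 'dist_coeffs': array([-0.03122252,  0.        ,  0.        ,  0.        ,  0.        ]), 'R': array([[-0.91331361, -0.40706677, -0.01244546],
       [-0.29250713,  0.67693254, -0.67542721],
       [ 0.28336871, -0.61323648, -0.73732164]]), 't': array([0.47567743, 0.21924887, 1.09824415])}
{'fx': 290.3276585830223, 'fy': 290.3276585830223, 'cx': 283.4964752045244, 'cy': 210.2743486886394, 'dist_coeffs': array([0.00381046, 0.        , 0.        , 0.        , 0.        ]), 'hand_eye': array([[-2.21213113e-03, -9.64740832e-01, -2.63192388e-01,
         6.68187870e-02],
       [ 9.99997
[... 283 characters left out ...]
1.22780696e+00,  1.16408831e-01,  1.44219329e+00,  1.94689169e-06,
        1.58400210e+00, -3.77715951e-02]), 'joint_vel': array([-1.87806687e-05, -1.75770381e-03, -1.18849576e-03,  1.65377666e-03,
        4.05432336e-04, -1.97277726e-03]), 'effort': array([ 2.91680102e-03, -7.33664560e+01, -6.33789825e+01, -1.26584251e-05,
        5.28207893e-03, -2.48398942e-05]), 'tool_pos': array([ 0.25080675, -0.6265097 ,  0.24965888]), 'orientation': array([-5.00052048e-04,  9.81932179e-01,  1.89232505e-01, -7.59255704e-05]), 'wrist_force': array([-0.84573432,  0.52889048,  0.32127248]), 'wrist_torque': array([-0.00875503,  0.03367644,  0.00415243]), 'finger_force': 0.0, 'opening': 0.08556722640880554}
```

View pics/scene0.png

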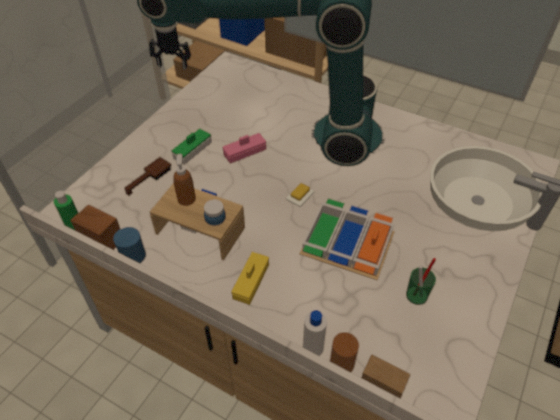

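View pics/side0.png

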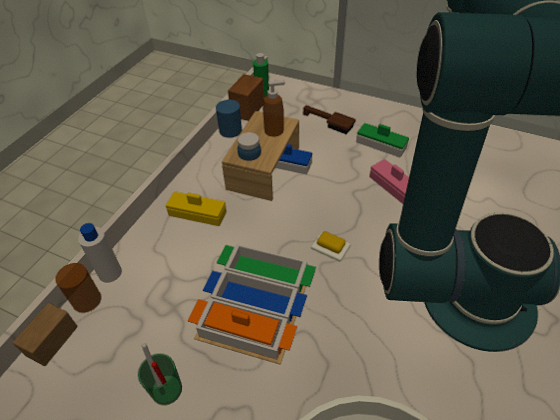

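The scene view shows the riser at about (198,210), with the blue box's end at (208,192), and the bays left to right as green, blue, orange at about (347,238). The side view shows the box's end at (297,158) and the blue bay at (255,295). I'll enlarge both areas to get corners.

```bash
python3 - <<'E'
import cv2,numpy as np
a=cv2.imread("pics/side0.png")
c1=cv2.resize(a[105:205,220:320],None,fx=4,fy=4,interpolation=cv2.INTER_CUBIC)
c2=cv2.resize(a[240:365,187:320],None,fx=3,fy=3,interpolation=cv2.INTER_CUBIC)
o=np.zeros((400,800,3),np.uint8);o[:400,:400]=c1;o[:375,400:400+c2.shape[1]]=c2
cv2.imwrite("pics/crop1.png",o)
E
```

```text
(no output)
```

View pics/crop1.png

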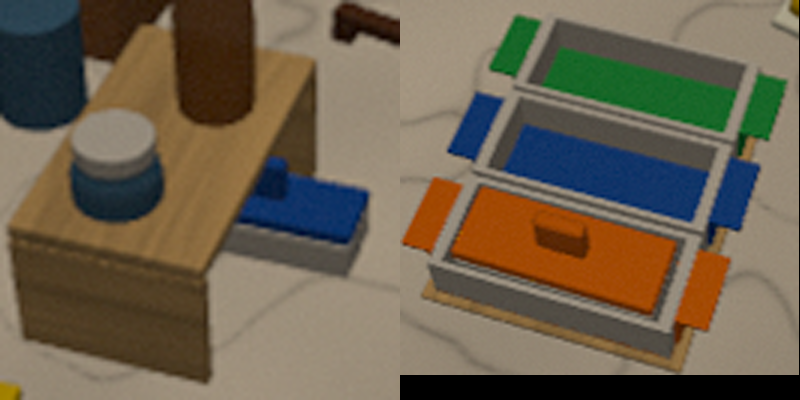

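```bash
cat > h.py <<'E'
from plant import arm,hand,kinematics,imaging,order
import cv2,numpy as np
from scipy.spatial.transform import Rotation as Ro
def pix2w(name,uv,z,pose=None):
    i=imaging.camera_info(name)
    K=np.array([[i['fx'],0,i['cx']],[0,i['fy'],i['cy']],[0,0,1]])
    if name=="wrist":
        p,q=pose;Rt=Ro.from_quat(np.roll(q,-1)).as_matrix();H=i['hand_eye']
        Rc=Rt@H[:3,:3];c=Rt@H[:3,3]+p
    else: Rc=i['R'].T;c=-Rc@i['t']
    n=cv2.undistortPoints(np.array(uv,float).reshape(-1,1,2),K,np.array(i['dist_coeffs'])).reshape(-1,2)
    d=np.c_[n,np.ones(len(n))]@Rc.T
    z=np.broadcast_to(z,len(d))
    return c+d*((z-c[2])/d[:,2])[:,None]
def quat(yaw,tilt=0):
    """tool x = -(heading yaw), z down; tilt leans the body back from the heading"""
    f=np.array([np.cos(yaw),np.sin(yaw),0]);u=np.array([0,0,1.])
    zt=f*np.sin(tilt)-u*np.cos(tilt); xt=-(f*np.cos(tilt)+u*np.sin(tilt))
    R=np.c_[xt,np.cross(zt,xt),zt]
    return np.roll(Ro.from_matrix(R).as_quat(),1)
def snap(fn,name="wrist"):
    o=arm.get_obs();im=imaging.grab_frame(name);cv2.imwrite(fn,im);np.savez(fn+".npz",p=o['tool_pos'],q=o['orientation']);return im
E
python3 - <<'E'
from h import *
np.set_printoptions(precision=4,suppress=True)
f=lambda c,s,o:(np.array(c)-o[1])/s+o[0]-.4
A=lambda c:f(c,4,(np.array([220,105]),np.array([0,0])))
B=lambda c:f(c,3,(np.array([187,240]),np.array([400,0])))
r=pix2w("side",A([(315,62),(207,273),(10,230),(150,28)]),.115);print("riser",r)
d=r[0]-r[1];print("edge len",np.linalg.norm(d),"heading",np.degrees(np.arctan2(d[0],-d[1])))
b=pix2w("side",A([(369,190),(352,242)]),.046);print("box end",b,np.linalg.norm(b[0]-b[1]))
y=pix2w("side",B([(515,97),(735,147),(711,220),(485,168)]),.05);print("bay",y,y.mean(0))
# obstacles (scene)
print(pix2w("side",[(398,185),(408,200),(172,205),(330,250),(382,140)],0))
print("Tjoint now",arm.get_obs()['clock'])
E
```

```text
riser [[ 0.6329 -0.3504  0.115 ]
 [ 0.607  -0.0979  0.115 ]
 [ 0.7549 -0.0832  0.115 ]
 [ 0.7721 -0.3404  0.115 ]]
edge len 0.25386105510994084 heading 5.8426332147938185
box end [[ 0.5653 -0.3006  0.046 ]
 [ 0.5546 -0.239   0.046 ]] 0.062441352883944534
bay [[0.5917 0.2066 0.05  ]
 [0.4085 0.1787 0.05  ]
 [0.3998 0.2457 0.05  ]
 [0.5804 0.2749 0.05  ]] [0.4951 0.2265 0.05  ]
[[ 0.2857 -0.3122  0.    ]
 [ 0.2426 -0.2619  0.    ]
 [ 0.8741  0.0329  0.    ]
 [ 0.3898  0.0037 -0.    ]
 [ 0.39   -0.5036  0.    ]]
Tjoint now 0.1
```

The side crop gives a riser heading of about 6° and the box's end at about (0.56,-0.27). The blue bay is at about (0.495,0.226). Next is a close look with the wrist camera.

```bash
python3 - <<'E'
from h import *
np.set_printoptions(precision=4,suppress=True)
print(pix2w("scene",[(224,155),(232,161),(267,151),(263,138)],[0,0,0.02,.046]))
arm.move_to([.46,-.28,.25],quat(np.radians(6)))
o=arm.get_obs();print(o['clock'],o['tool_pos'],o['joint_positions'])
snap("pics/w1.png")
E
```

```text
[[ 0.3416 -0.3619  0.    ]
 [ 0.3543 -0.3173  0.    ]
 [ 0.2592 -0.2189  0.02  ]
 [ 0.228  -0.2544  0.046 ]]
2.025 [ 0.4599 -0.2803  0.25  ] [-0.5947 -0.1833  1.734  -0.0001  1.5909 -2.2689]
```

View pics/w1.png

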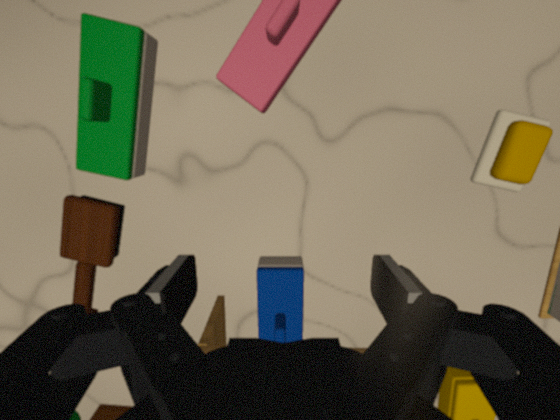

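The wrist view shows the lid's end from (258,266) to (303,266), with its sides running straight down to row 340. The pink box's near corners are at (217,78) and (263,111).

```bash
python3 - <<'E'
from h import *
np.set_printoptions(precision=4,suppress=True)
d=np.load("pics/w1.png.npz");P=(d['p'],d['q'])
im=cv2.imread("pics/w1.png").astype(int)
m=((im[...,0]>im[...,2]*2.2)&(im[...,0]>70)).astype(np.uint8)
for r in(270,285,300,315):
    c=np.where(m[r,240:330])[0]+240;print(r,c.min(),c.max())
cc=np.where(m[240:320,280])[0]+240;print("top row",cc.min())
L=[];Rr=[]
for r in range(272,325):
    c=np.where(m[r,240:330])[0]+240;L.append((c.min(),r+.5));Rr.append((c.max()+1,r+.5))
wl=pix2w("wrist",L,.046,P);wr=pix2w("wrist",Rr,.046,P);mid=(wl+wr)/2
k=np.polyfit(mid[:,0],mid[:,1],1);print("yaw",np.degrees(np.arctan(k[0])),np.linalg.norm(wl-wr,axis=1)[[0,25,50]])
print("end",pix2w("wrist",[(258,cc.min()),(303,cc.min())],.046,P), mid[[0,-1]])
print("pink",pix2w("wrist",[(217,78),(263,111)],.046,P),"dish",pix2w("wrist",[(473,182)],.0,P))
E
```

```text
270 258 302
285 258 302
300 258 302
315 259 301
top row 269
yaw 5.551608844936011 [0.0556 0.057  0.0559]
end [[ 0.5601 -0.3018  0.046 ]
 [ 0.5545 -0.2466  0.046 ]] [[ 0.562  -0.2737  0.046 ]
 [ 0.6361 -0.2664  0.046 ]]
pink [[ 0.348  -0.361   0.046 ]
 [ 0.3755 -0.3109  0.046 ]] dish [[ 0.4323 -0.037   0.    ]]
```

```bash
python3 - <<'E'
from h import *
np.set_printoptions(precision=4,suppress=True)
yaw=np.radians(5.6);q=quat(yaw,np.radians(15));f=np.array([np.cos(yaw),np.sin(yaw),0])
g=np.array([.556,-.2742,.032])+.016*f
arm.move_to(g+[-.02,0,.12],q)
arm.move_straight(g+[0,0,.05],feed=.2)
t=arm.move_straight(g,feed=.08,contact_N=12);o=arm.get_obs();print(t,o['tool_pos'],o['clock'],o['wrist_force'])
if not t:
    hand.close(40);o=arm.get_obs();print("grip",o['opening'],o['finger_force'],o['clock'])
    if .05<o['opening']<.07:
        print(arm.move_straight(g-.145*f,feed=.08,contact_N=25));o=arm.get_obs();print(o['tool_pos'],o['wrist_force'],o['opening'],o['clock'])
E
```

```text
False [ 0.5721 -0.2727  0.0322] 3.9667 [-0.4578  0.1777  0.6462]
grip 0.05960606773108404 44.05318468809128 4.325
False
[ 0.4278 -0.2871  0.0327] [ 1.3671 -0.0731  7.593 ] 0.059541414338652225 6.2833
```

```bash
python3 - <<'E'
from h import *
np.set_printoptions(precision=4,suppress=True)
hand.release();o=arm.get_obs();p=o['tool_pos']
arm.move_straight(p+[0,0,.1],feed=.2)
arm.move_to([.40,-.29,.25],quat(np.radians(5.6)))
im=snap("pics/w2.png");print(arm.get_obs()['clock'])
E
```

```text
7.925
```

View pics/w2.png

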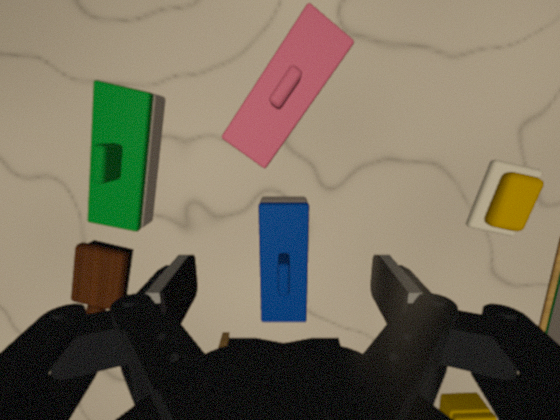

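The box is fully out. Its lid spans (260,203) to (307,321) and the riser's front edge is at row 335 or so. I'll compute its pose, grasp the fin, lift it and look at the bay.

```bash
cat >> h.py <<'E'
def lid(fn,z,box=(235,180,340,335)):
    d=np.load(fn+".npz");im=cv2.imread(fn).astype(int)
    m=((im[...,0]>im[...,2]*2.0)&(im[...,0]>55)).astype(np.uint8)
    k=np.zeros_like(m);x0,y0,x1,y1=box;k[y0:y1,x0:x1]=m[y0:y1,x0:x1]
    c=max(cv2.findContours(k,cv2.RETR_EXTERNAL,cv2.CHAIN_APPROX_NONE)[0],key=cv2.contourArea).reshape(-1,2)+0.
    w=pix2w("wrist",c,z,(d['p'],d['q']))[:,:2]
    return cv2.minAreaRect((w*1000).astype(np.float32))
E
python3 - <<'E'
from h import *
np.set_printoptions(precision=4,suppress=True)
r=lid("pics/w2.png",.046);print(r)
b=cv2.boxPoints(r);c=np.array(r[0])/1000
e=max([b[1]-b[0],b[2]-b[1]],key=np.linalg.norm);e=e*np.sign(e[0]);yaw=np.arctan2(e[1],e[0]);print(c,np.degrees(yaw))
d=np.load("pics/w2.png.npz")
print("fin top",pix2w("wrist",[(283,254),(284,294)],[.08,.046],(d['p'],d['q'])))
np.save("box.npy",[*c,yaw])
# bay view
arm.move_straight([.40,-.29,.30],feed=.3)
arm.move_to([.41,.20,.25],quat(np.radians(9)))
snap("pics/w3.png");print(arm.get_obs()['clock'],arm.get_obs()['joint_positions'])
E
```

```text
((490.72784423828125, -281.01702880859375), (155.40093994140625, 56.479793548583984), 5.53983211517334)
[ 0.4907 -0.281 ] 5.5398393
fin top [[ 0.4618 -0.2842  0.08  ]
 [ 0.5305 -0.2764  0.046 ]]
10.0833 [ 0.3964 -0.3753  1.887  -0.0001  1.6299 -1.3304]
```

View pics/w3.png

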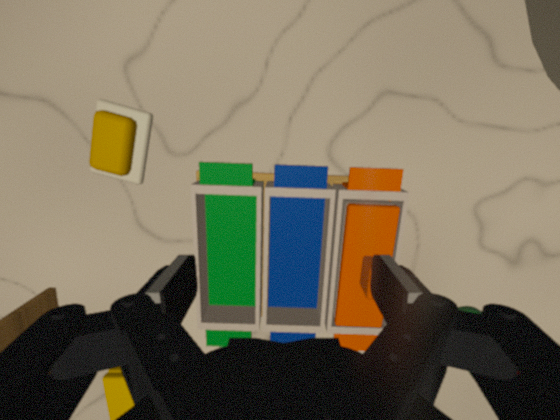

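The wrist view shows the blue bay's rim at about (264,188) to (335,188) at the near end and (261,332) to (328,332) at the far end. I'll enlarge it for sub-pixel corners.

```bash
python3 - <<'E'
import cv2,numpy as np
a=cv2.imread("pics/w3.png")[160:350,240:360]
a=cv2.resize(a,None,fx=3.1,fy=3.1,interpolation=cv2.INTER_CUBIC)
a=np.clip(a*1.7,0,255).astype(np.uint8)
g=cv2.copyMakeBorder(a,0,0,0,0,0)
cv2.imwrite("pics/c3.png",g);print(g.shape)
E
```

```text
(589, 372, 3)
```

View pics/c3.png

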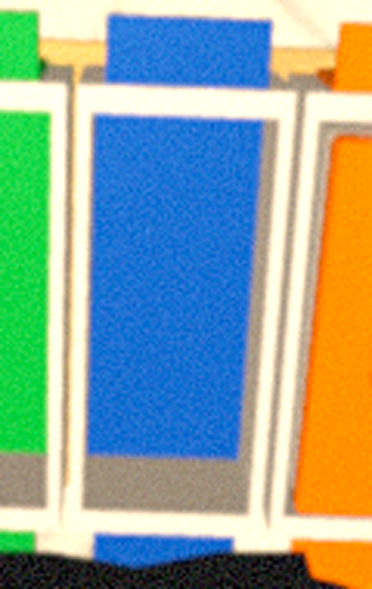

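```bash
python3 - <<'E'
from h import *
np.set_printoptions(precision=4,suppress=True)
d=np.load("pics/w3.png.npz");P=(d['p'],d['q'])
px=np.array([(92,115),(278,121),(248,515),(82,511),(76,84),(297,90),(267,534),(64,528),(240,458),(88,457)])/3.1+[239.7,159.7]
z=np.array([.05]*8+[.01]*2)
w=pix2w("wrist",px,z,P)[:,:2]
def m(a,b):return [(-a,-b),(-a,b),(a,b),(a,-b)]
M=np.array(m(.085,.035)+m(.095,.040)+[(.085,.035),(.085,-.035)])
# tool yaw: image left = -y?
mc,wc=M.mean(0),w.mean(0);U,S,V=np.linalg.svd((M-mc).T@(w-wc));R=(U@V).T
c=wc-R@mc;print("det",np.linalg.det(R),"c",c,"yaw",np.degrees(np.arctan2(R[1,0],R[0,0])))
print("res mm",1000*(w-(M@R.T+c)))
E
```

```text
det 1.0000000000000004 c [0.4969 0.2284] yaw 7.014511629429667
res mm [[ 1.4831  1.1338]
 [ 1.7814 -0.544 ]
 [-0.2733 -1.0729]
 [-0.1198 -0.025 ]
 [ 0.2856 -0.0472]
 [-0.0902  0.2979]
 [-1.7568  2.2981]
 [-1.3661 -2.5724]
 [-0.7956 -0.0103]
 [ 0.8516  0.5419]]
```

The bay is at (0.497,0.228) with yaw 7.0°. I'll grasp the fin and carry the box over in a straight line, which stays clear of the riser.

```bash
python3 - <<'E'
from h import *
np.set_printoptions(precision=4,suppress=True)
g=np.array([.4912,-.281,.070]);q=quat(np.radians(5.54))
arm.move_straight([.41,.20,.30],feed=.3)
arm.move_to(g+[0,0,.12],q)
t=arm.move_straight(g,feed=.1,contact_N=12);o=arm.get_obs();print(t,o['tool_pos'],o['clock'])
assert not t
hand.close(50);o=arm.get_obs();print("grip",o['opening'],o['finger_force'],o['wrist_force'])
assert .01<o['opening']<.02
arm.move_straight(g+[0,0,.03],feed=.06)
arm.move_straight(g+[0,0,.12],feed=.15)
o=arm.get_obs();print(o['opening'],o['wrist_force'],o['clock'])
arm.move_straight([.4969,.2284,.19],quat(np.radians(7.0)),feed=.2)
arm.move_straight([.4969,.2284,.142],feed=.1)
arm.hold(.3);snap("pics/w4.png");snap("pics/s4.png","side");o=arm.get_obs();print(o['tool_pos'],o['opening'],o['wrist_force'],o['wrist_torque'],o['clock'])
a=cv2.imread("pics/w4.png");b=cv2.imread("pics/s4.png")[210:380,170:350]
b=cv2.resize(b,(403,380))
a=cv2.resize(a[150:420,180:390],None,fx=1.85,fy=1.85,interpolation=cv2.INTER_CUBIC)
O=np.zeros((max(a.shape[0],b.shape[0]),a.shape[1]+b.shape[1],3),np.uint8);O[:a.shape[0],:a.shape[1]]=a;O[:b.shape[0],a.shape[1]:]=b
O=np.clip(O*1.4,0,255).astype(np.uint8);print(O.shape);cv2.imwrite("pics/c4.png",O)
E
```

```text
False [ 0.4915 -0.2812  0.0707] 13.5667
grip 0.013106561423088013 49.46029722690582 [-0.3252  1.7689  2.2059]
0.013076826717443526 [ 0.2968 -0.1398 -1.8033] 15.6167
[0.497  0.2284 0.1423] 0.012906791086200303 [ 0.1667  1.1095 -1.929 ] [ 0.0196  0.0545 -0.0159] 19.35
(500, 791, 3)
```

View pics/c4.png

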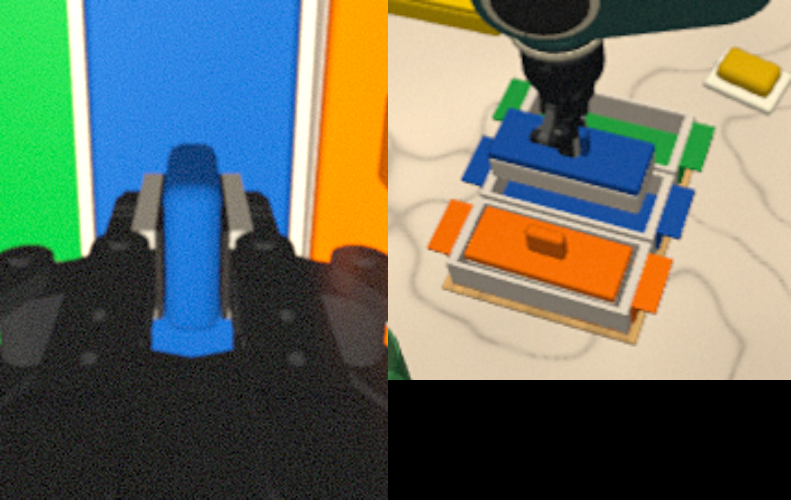

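The box is held level above the blue bay, with its lid centred on column 192 of the crop, which is the tool plane. I'll check the alignment numerically from the bay's near tab before lowering.

```bash
python3 - <<'E'
from h import *
np.set_printoptions(precision=4,suppress=True)
a=cv2.imread("pics/w4.png")[40:165,190:390]
a=np.clip(cv2.resize(a,None,fx=4,fy=4,interpolation=cv2.INTER_CUBIC)*1.5,0,255).astype(np.uint8)
cv2.imwrite("pics/c5.png",a)
E
```

```text
(no output)
```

View pics/c5.png

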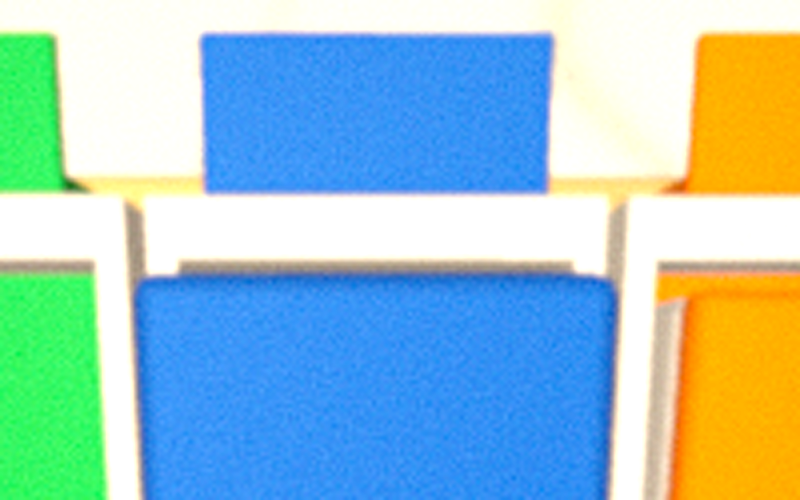

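The crop shows the bay's rim centred at column 377 and the lid at 375.5, with their edges parallel, so the lateral error is about 0.3 mm. Next I'll compute the x gap and lower the box.

```bash
python3 - <<'E'
from h import *
np.set_printoptions(precision=4,suppress=True)
d=np.load("pics/w4.png.npz");P=(d['p'],d['q'])
w=pix2w("wrist",[(284,262/4+39.6),(284,196/4+39.6),(284,276/4+39.6)],[.05,.05,.118],P)
f=np.array([np.cos(np.radians(7)),np.sin(np.radians(7)),0])
s=(w-d['p'])@f;print("inner wall, outer wall, lid end along x:",s)
bay=((s[0]+.085)+(s[1]+.095))/2; box=s[2]+.08; dx=bay-box;print("shift",dx)
assert abs(dx)<.005
p=d['p'].copy();p[2]=.1423
p=p+dx*f
arm.move_straight(p,feed=.03)
t=arm.move_straight([p[0],p[1],.086],feed=.05,contact_N=6)
o=arm.get_obs();print(t,o['tool_pos'],o['wrist_force'],o['wrist_torque'],o['clock'])
if not t:
    t=arm.move_straight([p[0],p[1],.076],feed=.015,contact_N=5)
    o=arm.get_obs();print(t,o['tool_pos'],o['wrist_force'],o['wrist_torque'],o['clock'])
E
```

```text
inner wall, outer wall, lid end along x: [-0.0836 -0.0943 -0.0764]
shift -0.0025736033993215834
False [0.4946 0.2282 0.0864] [-0.3409  0.1015 -2.34  ] [-0.0562 -0.0104 -0.0669] 20.875
True [0.4945 0.2283 0.0801] [-0.1345  0.4989  5.1383] [-0.0617  0.1579  0.0566] 21.3417
```

It made contact at the floor height expected (0.080). I'll release, retreat and verify.

```bash
python3 - <<'E'
from h import *
np.set_printoptions(precision=4,suppress=True)
hand.release();p=arm.get_obs()['tool_pos']
arm.move_straight(p+[0,0,.05],feed=.08);arm.move_straight([.40,.215,.27],quat(np.radians(7)),feed=.2)
arm.hold(.3)
a=snap("pics/w5.png");b=snap("pics/s5.png","side");o=arm.get_obs();print(o['clock'],o['wrist_force'])
print(lid("pics/w5.png",.056,(268,180,325,335)))
a=a[140:360,180:420];b=cv2.resize(b[220:380,170:350],(450,400),interpolation=cv2.INTER_CUBIC)
a=cv2.resize(a,(350,321));O=np.zeros((400,800,3),np.uint8);O[:321,:350]=a;O[:,350:]=b
cv2.imwrite("pics/c6.png",np.clip(O*1.4,0,255).astype(np.uint8))
E
```

```text
24.2083 [-0.1339 -0.7463 -0.5035]
((492.2470703125, 231.51541137695312), (160.0763702392578, 51.58681106567383), 6.626615524291992)
```

View pics/c6.png

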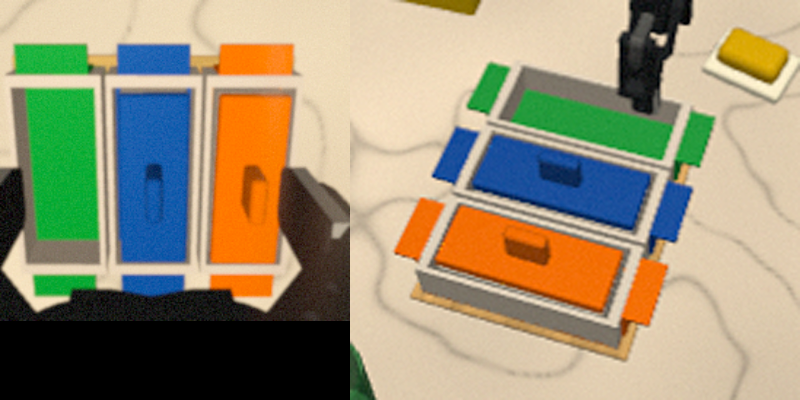

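The blue box sits level and fully down inside the blue bay, flush like the orange one, and the gripper is clear of everything.

```bash
python3 -c "
from plant import order;print(order.job_done())"
```

```text
the job is handed in; nothing more can be done
None
```

The blue box was drawn out from under the riser, set down and let go, then lowered by its lid grip into the blue bay, where it sits level on the floor; I handed the job in at about 24 s of the 48 s allowed.

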